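Back off a left-hand clamp knob and take out the shaping template

ROBOT

A 6-joint arm with a two-finger parallel gripper is mounted at the origin on the work surface; the furniture and walls round the work are solid. World frame = base frame: x ahead of the robot, y to its left, z up, the work surface at z = 0. Lengths are in m, angles in rad, forces in N, time in s.
With the tool pointing down it reaches from about 0.3 to 0.775 m from the base axis. Payload 14.6 kg.
Tool frame: the origin (TCP) lies at the centre of the arm's flange, where the gripper is bolted on; the fingertips stand 199 mm ahead of it and the grasp point (between the pads) lies 180 mm ahead of it; z points along the fingers, y is the direction in which the jaws open and shut (so a half turn about z gives the same grasp; the last joint's range is limited). The gripper opens to 94 mm and grips with 3 to 60 N. Pads are 16 mm wide; open, the fingers measure 119 mm over their backs; the gripper's body (75 mm by 177 mm) begins 78 mm behind the grasp point.
Start: joints at [1.121, 0.3, 1.521, -0, 1.321, -0.067], TCP at [0.205, 0.51, 0.405] pointing down, gripper open.
Joint ranges: [-3.03, 3.03], [-0.79, 2.21], [0.23, 2.52], [-1.04, 4.18], [0, 3.07], [-2.55, 2.55]. Speed limits (rad/s): [2.22, 2.22, 2.57, 3.14, 3.14, 3.14].

INTERFACE

Orientations are given as a 3x3 rotation matrix whose columns are the frame's x, y, z axes.
In Python, from station import sensors, vision, close_job, nets gives the robot as it stands.
- The arm moves only by the tool send_rows, never from a script. Its argument "series" is a list of rows, each a list of 7 numbers: the turn, a rotation vector about the tool's x, y, z in degrees, then the shift along the tool's x, y, z in cm, then the gripper command: -1 is shut, 1 is fully open, values between are in proportion. In form: [[ax, ay, az, x, y, z, claw], ...]. A call has 1 to 20 rows; each row shifts and turns the commanded pose from where the row before left it, along the tool's axes as they then stand; what a row does not reach is not made up. A row lasts 1/8 s, in which the tool goes at most 62.5 mm and 10.7 degrees, less where a joint would pass 70% of its speed; a pose out of reach is approached as far as the arm can. A call with a gripper value outside its range is refused whole. The fingers move at their own pace and stop on an object; "force" is the grip in N (left out, the last holds). Time passes only in rows, so rows that do not move let the fingers close. It gives the time, the measured TCP pose, the force and the opening at its end, in the units of the state.
- sensors.get_state(): the state, without advancing time (a new reading comes with each control period).
- vision.capture(name): name is "side" or "top"; returns a dict with "color" (400x640x3 uint8, red, green, blue), "vfov" (degrees; the focal length in pixels is half the picture's height over the tangent of half this angle, whatever the lens; pixels are square), "cx", "cy" (the principal point, pixels), "position" and "attitude" of the camera in the world. Camera axes: x right, y up, looking along -z (the intrinsics and any distortion apply to the point x, -y, -z); pixel columns grow to the right and rows downward; lengths in m; the calibration is good to about 2 mm. A picture is of the moment at which its call begins. There is no depth.
- close_job(): hands the job in, once; it reports no verdict.
Trained networks look in a picture, given as the dict that the camera call returned (one of the last four; its "shot" number tells which), for a name from the list of things; names that differ only in an ending like _2 or _b are one class to them, and where a whole thing is asked for, a point or a joint stands for the part that bears it (a point fixed in the world has none). Each returns a list of dicts, best first, with "confidence" (0 to 1); they miss things now and then, are a little off and sometimes report something else, mostly with a low value. They report only what shows in the picture. A call takes as long as a camera call. They do not tell look-alikes from the thing itself.
- nets.find_in(query, picture): "bbox" ([left, top, width, height] in pixels, round what is visible of it).
- nets.cut_out(query, picture): "pixels" (400x640 bool, what is visible of it) and "bbox" ([left, top, width, height] in pixels, round what is visible of it).
- nets.tip_of(query, picture): "centre" ([column, row] in pixels: a listed point, or the origin of a listed thing).
The state is a dict: "t": time; "q": joint angles; "qvel": joint speeds; "joint_efforts": joint torques, N m; "position": TCP position; "eef_rot": TCP orientation; "wrist_force": force on the tool from outside, world axes, zero at the start; "wrist_torque": the same for the moment, N m; "finger_gap": finger opening in m.
Only numpy, scipy, OpenCV 4.12 (cv2) and the standard library are available. Lean on these libraries where they do the work, as an engineer would, in place of code of your own. Each camera call takes 0.05 s, during which the arm holds its last target.

TASK

The shaping template is held in the green clamp stand by a black knob with a LEFT-HAND thread: loosen it by turning it clockwise (seen from above) until you feel its red finger bear lightly on the sprung red stop pin, without forcing it. Then slide the template by its upright wooden grip straight out of the channel without forcing it, lay it gently and flat in the middle of the square plaster board, and let go. Leave the clay cup, the gold tin and the black pebble where they are.

Things in the scene. Friction and masses are not known exactly. Their poses are not given: they have to be found in the camera images.
- stand: Green clamp stand, fixed to the bench, 120x120 mm. Origin: centre of its underside, on the knob's axis; z up. A channel with 8 mm high side rails runs along its y axis, floor 30 mm above the bench, 59 mm wide, 94 mm long; the template is drawn out towards the stand's +y. A fixed 10 mm stud rises on the knob's axis to 100 mm height.
- knob_grip (a point): Centre of the black four-winged knob's head, on its axis. Wings along this point's x and y: 46 mm tip to tip, 18 mm wide, flat tips, 26 mm high (13 mm above and below). Height over bench: 76 mm tight, about 83 mm at the stop. Clockwise from above loosens it (left-hand thread) and lifts it with its washer 2.5 mm per radian, so rise with it; counter-clockwise jams the washer on the template.
- knob: The same knob; origin on its axis 38 mm below knob_grip; same axes. Starts 0.1 to 0.8 rad loose; 1.7 to 2.6 rad more, by feel, until its finger meets the stop pin. Takes about 0.12 N m to turn and stays where it is left. Its thin red finger, 34 mm below knob_grip and under the wings, reaches 39 mm from the axis.
- stop_pin: Upright red sprung pin, 6 mm diameter, on the stand's -x rail 33 mm from the knob's axis, top 55 mm above the bench; origin on its axis, 36 mm above the bench. The knob's red finger meets it at the end of the loosening turn; it yields along the stand's y, 4 N per mm (0.15 rad of knob past first touch is 20 N, 0.66 N m on top of the thread's friction; more is forcing it).
- template_grip (a point): Centre of the template's upright wooden grip, a block 14 mm (x) by 30 mm (y) by 36 mm high (18 mm above and below this point), 23 mm above the template's underside. Axes: those of the template, along the stand's axes at the start. The template must be slid at least 55 mm towards the stand's +y before it can be lifted.
- template_mid (a point): Middle of the underside of the template: plate 56 mm wide (x), 135 mm long (y), 5 mm thick, about 150 g, half-round wooden front at +y; its grip is 52.5 mm from here towards +y. A 14 mm slot runs in from its -y end, where 4 mm high lips catch behind the knob's 40 mm washer until the washer has risen clear. Forces over 20 N against the stand count as forcing it.
- board: Square plaster board lying fixed on the bench, 181x182x9 mm. Origin: centre of its underside; its top is 9 mm above that.
- raw_cup: Pinkish leather-hard clay cup, 73x75x64 mm, standing loose; leave alone. Origin: centre of its underside.
- gold_tin: Small gold tin, 32x32x28 mm, loose; leave alone. Origin: centre of its underside.
- pebble: Black pebble-shaped block, 33x47x22 mm, loose; leave alone. Origin: centre of its underside.
There are look-alikes about, which are no part of the job. Of the things that look like the board, take the one that is farthest from the robot's base at the start.

How it is judged:
On the way, in this order (a step that is already met when the one before it is completed fails the run):
1. the knob is backed off clockwise until its finger bears on the stop pin (over 2 N), with the template still in its place (contact force between knob and stop_pin above 2 N and height (world z) of knob_grip above 0.0819 m and y of template_mid in the frame of stand below 0.045 m), for 0.05 s.
2. the template is slid along the channel from under the washer (y of template_mid in the frame of stand above 0.085 m), for 0.05 s.
At the end, for the whole second after the job is handed in: The template lies flat and right way up on the plaster board (its middle within 30 mm of the board's centre, tilt under 0.05 rad), and the knob is still backed off to within about 1 mm of lift (0.4 rad) of its stop (horizontal distance between template_mid and board below 0.03 m and z of template_mid in the frame of board between 0.0065 and 0.0115 m and angle between template_mid's own z axis and vertical below 0.05 rad and distance of template_mid from where it was at the start of the episode above 0.05 m and contact force between template and board above 0.3 N and height (world z) of knob_grip above 0.0819 m); the robot touches nothing.
It fails at once if the knob is forced against its stop pin (over 20 N) (contact force between knob and stop_pin above 20 N).
It fails at once if the template is forced against the clamp stand or its washer (over 20 N) (contact force between template and stand above 20 N).
It fails at once if the template is dropped onto the board (still faster than 0.35 m/s within about 10 mm of it) (linear speed of template above 0.35 m/s and z of template_mid in the frame of board below 0.02 m and horizontal distance between template_mid and board below 0.12 m).
It fails at once if the clay cup, the gold tin or the pebble is moved more than 20 mm (distance of any of raw_cup, gold_tin, pebble from where it was at the start of the episode above 0.02 m).
It also fails if it takes over 72 s, if anything falls off the work surface, if the arm or the gripper's body presses on something with over 40 N, if the wrist force passes 120 N, or if a joint passes its speed limit or range.

## Working session

There is one attempt and no reset: what is moved stays moved. The work goes in short steps, Python scripts to look and compute and a tool call to move; the robot and the scene stay as the last step left them, time stands still between calls to the robot, and variables do not carry over. Pictures are saved under pics/ and viewed, and the job is handed in when it is done.

Besides the shell and the picture viewer there is one more tool, called after "Request:" as a command line: name --pt "numbers of a row" for each row, then --argument value for the rest. send_rows: Moves the arm, as the interface text tells. Its arguments: {"type":"object","properties":{"series":{"type":"array"},"force":{"type":"number"}},"required":["series"]}

```bash
mkdir -p pics; ls
python3 - <<'E'
from station import sensors, vision
import cv2
s=sensors.get_state()
for k,v in s.items(): print(k,v)
for n in("side","top"):
    p=vision.capture(n)
    print(n,{k:v for k,v in p.items() if k!="color"})
    cv2.imwrite(f"pics/{n}0.png",p["color"][...,::-1])
E
```

```text
pics
t 0.0
q [ 1.12138662e+00  3.00468084e-01  1.52160775e+00  2.70587855e-06
  1.32069609e+00 -6.66304362e-02]
qvel [-0.00092588 -0.00024162 -0.00215001  0.00013949 -0.00094506 -0.00048822]
joint_efforts [-2.68998869e-03 -5.31814528e+01 -3.52724004e+01  7.07170763e-02
  2.43768393e-02 -1.83145171e-04]
position [0.20542617 0.51015421 0.40407657]
eef_rot [[-9.27629892e-01  3.73500360e-01 -5.14675403e-04]
 [ 3.73500706e-01  9.27629289e-01 -1.06103212e-03]
 [ 8.11320997e-05 -1.17647674e-03 -9.99999305e-01]]
wrist_force [-0.69942548 -0.03215999  0.13708155]
wrist_torque [-0.01319923  0.01256413 -0.00114879]
finger_gap 0.09412182345771831
side {'vfov': 51.32891738206215, 'cx': 316.6886329604296, 'cy': 194.11542492596428, 'position': array([0.31549072, 0.85840775, 0.42075597]), 'attitude': array([[-0.94639652,  0.11634175, -0.30132745],
       [-0.32226302, -0.40337812,  0.85640682],
       [-0.02191304,  0.90760712,  0.41924829]]), 'shot': 1}
top {'vfov': 43.27268427180885, 'cx': 317.6422426348233, 'cy': 193.26333549492884, 'position': array([0.4224191 , 0.10486591, 1.05182236]), 'attitude': array([[-0.01436626,  0.98708902, -0.15952704],
       [-0.99918184, -0.02020436, -0.03503479],
       [-0.0378056 ,  0.1588932 ,  0.98657168]]), 'shot': 2}
```

View pics/side0.png

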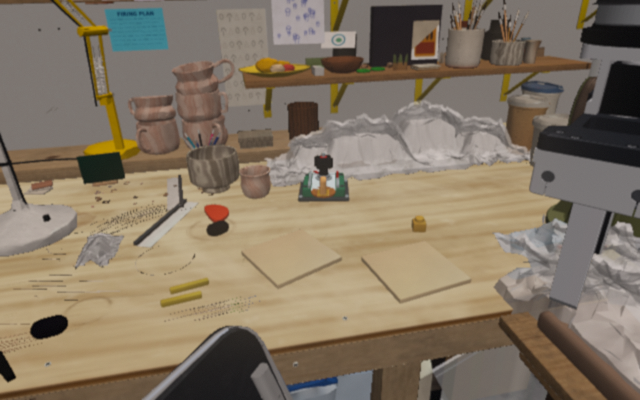

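View pics/top0.png

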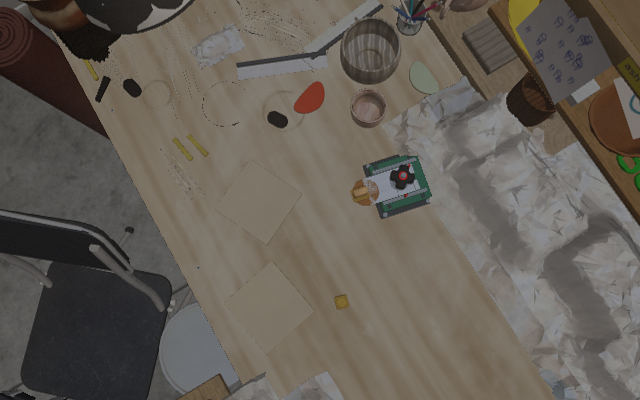

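The side view shows the stand at about (323,185), the two boards at (291,257) and (415,270), the tin at (419,223) and the pebble at (217,228). The top view shows the stand at (400,180) with the template drawn out to the left, and the boards at (258,202) and (267,308). I'll run the nets on both views next.

```bash
cat > h.py <<'E'
import numpy as np, cv2
from station import sensors, vision, nets
def f(p): return 200/np.tan(np.radians(p["vfov"])/2)
def ray(p,uv):
    F=f(p); d=np.array([(uv[0]-p["cx"])/F,-(uv[1]-p["cy"])/F,-1.0])
    d=np.array(p["attitude"])@d; return np.array(p["position"]),d/np.linalg.norm(d)
def onz(p,uv,z):
    o,d=ray(p,uv); return o+d*(z-o[2])/d[2]
def proj(p,X):
    c=np.array(p["attitude"]).T@(np.array(X)-p["position"]); F=f(p)
    return np.array([p["cx"]+F*c[0]/-c[2], p["cy"]-F*c[1]/-c[2]])
def tri(p,a,q,b):
    o1,d1=ray(p,a);o2,d2=ray(q,b)
    A=np.stack([d1,-d2],1); s=np.linalg.lstsq(A,o2-o1,rcond=None)[0]
    x,y=o1+s[0]*d1,o2+s[1]*d2
    return (x+y)/2,np.linalg.norm(x-y)
E
python3 - <<'E'
from h import *
np.set_printoptions(precision=4,suppress=True)
s=vision.capture("side");t=vision.capture("top")
for q in ["stand","knob_grip","knob","stop_pin","template_grip","template_mid","board","raw_cup","gold_tin","pebble"]:
    a=nets.tip_of(q,s);b=nets.tip_of(q,t)
    print(q,[(np.round(x["centre"],1).tolist(),round(x["confidence"],2)) for x in a[:3]],[(np.round(x["centre"],1).tolist(),round(x["confidence"],2)) for x in b[:3]])
    if a and b: print("   ",*tri(s,a[0]["centre"],t,b[0]["centre"]))
for n,p,(x,y,w,h) in(("s",s,(230,130,140,110)),("t",t,(330,140,120,90))):
    c=p["color"][y:y+h,x:x+w,::-1]; c=cv2.resize(c,None,fx=5,fy=5,interpolation=cv2.INTER_CUBIC)
    cv2.imwrite(f"pics/crop_{n}.png",cv2.convertScaleAbs(c,alpha=1.3,beta=15))
E
```

```text
stand [([321.0, 192.5], 0.58)] [([401.1, 183.0], 0.61)]
    [ 0.6154 -0.0349 -0.0107] 0.005517755489656637
knob_grip [([325.6, 165.0], 0.54)] [([400.2, 177.2], 0.56)]
    [ 0.6062 -0.0248  0.0681] 0.008205544463898809
knob [([323.9, 176.3], 0.9), ([328.0, 161.2], 0.56), ([323.8, 183.9], 0.45)] [([399.6, 181.1], 0.8)]
    [ 0.6077 -0.0264  0.0376] 0.0008286144322482005
stop_pin [([289.4, 258.0], 0.66), ([338.2, 178.0], 0.41)] []
template_grip [([321.6, 185.2], 0.57)] [([361.2, 193.0], 0.61)]
    [0.5848 0.0534 0.05  ] 0.003458238686140818
template_mid [([321.5, 184.4], 0.88)] [([383.2, 187.1], 0.63)]
    [0.5999 0.0073 0.0308] 0.004785983322764809
board [([292.3, 256.9], 0.94), ([413.5, 272.4], 0.94)] [([255.5, 198.4], 0.89), ([271.6, 305.3], 0.8), ([384.3, 183.4], 0.48)]
    [0.578  0.2721 0.0018] 0.012097381355134908
raw_cup [([326.9, 178.9], 0.72), ([254.8, 192.0], 0.59)] [([364.1, 116.6], 0.66)]
    [0.6564 0.0321 0.0734] 0.15145678338213764
gold_tin [([420.5, 224.6], 0.69), ([217.2, 230.8], 0.62)] [([341.4, 300.9], 0.57)]
    [0.3663 0.0967 0.008 ] 0.00631243073760683
pebble [([218.4, 231.4], 0.57)] [([279.0, 121.8], 0.58)]
    [ 0.7526  0.2244 -0.0013] 0.0019036945048216034
```

View pics/crop_s.png

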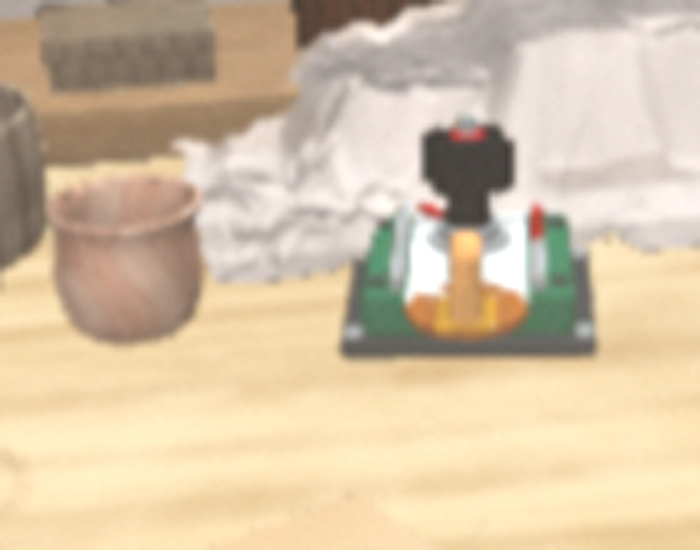

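View pics/crop_t.png

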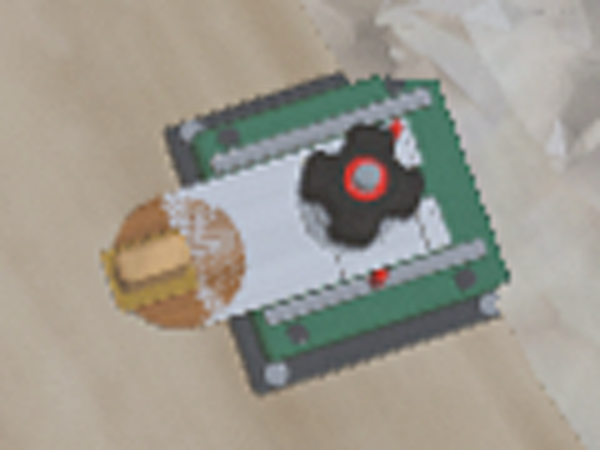

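```bash
cat >> h.py <<'E'
def crop(p,x,y,w,h,k,name,al=1.5,be=10):
    c=cv2.resize(np.ascontiguousarray(p["color"][y:y+h,x:x+w,::-1]),None,fx=k,fy=k,interpolation=cv2.INTER_CUBIC)
    c=cv2.convertScaleAbs(c,alpha=al,beta=be)
    for i in range(0,w,10):
        cv2.putText(c,str(x+i),(i*k,8),0,.3,(255,0,255),1); cv2.line(c,(i*k,0),(i*k,h*k),(255,0,255) if i%50==0 else (120,120,120),1)
    for j in range(0,h,10):
        cv2.putText(c,str(y+j),(0,j*k+8),0,.3,(255,0,255),1); cv2.line(c,(0,j*k),(w*k,j*k),(120,120,120),1)
    cv2.imwrite(name,c)
E
python3 - <<'E'
from h import *
np.set_printoptions(precision=4,suppress=True)
s=vision.capture("side");t=vision.capture("top")
import pickle; pickle.dump((s,t),open("shots.pkl","wb"))
print(tri(s,(322.9,153.8),t,(403.2,174.8)))
crop(t,345,145,90,75,8,"pics/g_t.png",1.6); crop(s,290,145,70,60,10,"pics/g_s.png",1.2)
E
```

```text
(array([ 0.6093, -0.0264,  0.0948]), np.float64(0.0009164694275356756))
```

View pics/g_t.png

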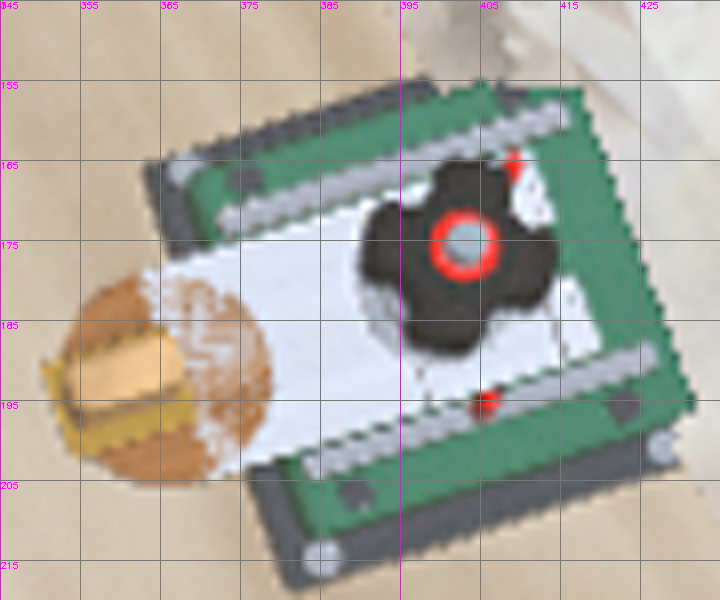

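View pics/g_s.png

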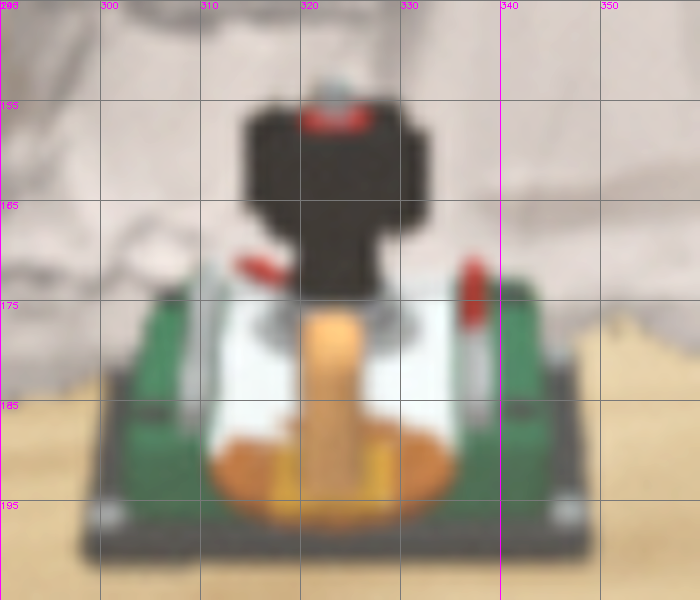

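```bash
cat > fit.py <<'E'
from h import *
import pickle
from scipy.optimize import least_squares, minimize
np.set_printoptions(precision=4,suppress=True)
s,t=pickle.load(open("shots.pkl","rb"))
obs=[(t,(403.2,175.2),(0,0,.1)),(t,(381.5,219),(-.06,.06,0)),(t,(405.5,194.5),(-.033,0,.055)),
(s,(323.4,153.3),(0,0,.1)),(s,(298.2,200.8),(.06,.06,0)),(s,(348.8,200.8),(-.06,.06,0)),(s,(337.5,171.2),(-.033,0,.055))]
def W(v,P):
    c,n=np.cos(v[2]),np.sin(v[2]); return np.array([v[0]+c*P[0]-n*P[1],v[1]+n*P[0]+c*P[1],P[2]])
def res(v): return np.concatenate([proj(p,W(v,P))-(np.array(u)-.5) for p,u,P in obs])
r=least_squares(res,[.608,-.026,.26],loss="soft_l1"); print("stand",r.x,np.degrees(r.x[2])); print(res(r.x).reshape(-1,2))
# knob silhouettes
col=t["color"][150:205,380:425].astype(int)
black=(col.max(2)<60)
K=8
def cross(v,z):
    a,b=.023,.009
    poly=[(a,-b),(a,b),(b,b),(b,a),(-b,a),(-b,b),(-a,b),(-a,-b),(-b,-b),(-b,-a),(b,-a),(b,-b)]
    return [proj(t,W(v,(x,y,z))) for x,y in poly]
def mask(v):
    m=np.zeros((55*K,45*K),np.uint8)
    for z in np.linspace(.063,.089,6)+v[3]:
        pts=(np.array(cross(v,z))-(380,150)+.5)*K
        cv2.fillPoly(m,[np.round(pts).astype(np.int32)],1)
    return cv2.resize(m.astype(np.float32),(45,55),interpolation=cv2.INTER_AREA)
# fill ring/stud
b=black.copy().astype(np.uint8); b=cv2.morphologyEx(b,cv2.MORPH_CLOSE,np.ones((3,3)));cs,_=cv2.findContours(b,0,2);c=max(cs,key=cv2.contourArea);B=np.zeros_like(b);cv2.drawContours(B,[c],-1,1,-1)
print("area",B.sum())
best=[]
for y0 in np.radians(np.arange(-45,45,3)):
    f0=lambda v:np.abs(mask([r.x[0]+v[0]/1000,r.x[1]+v[1]/1000,y0+v[2]/20,0])-B).sum()
    q=minimize(f0,[0,0,0],method="Nelder-Mead",options=dict(initial_simplex=[[0,0,0],[2,0,0],[0,2,0],[0,0,1.5]],maxiter=80))
    best.append((q.fun,np.degrees(y0+q.x[2]/20),q.x[:2]))
for x in sorted(best,key=lambda x:x[0])[:6]: print(x)
print("grip", onz(t,(360.2,190.6),.071), "boards",onz(t,(255.5,198.4),.0),onz(t,(271.6,305.3),0))
g=onz(t,(360.2,190.6),.071)-[r.x[0],r.x[1],0]; c,n=np.cos(r.x[2]),np.sin(r.x[2]); print("grip in stand",c*g[0]+n*g[1],-n*g[0]+c*g[1])
print("finger", onz(t,(408.8,165),.042)[:2]-r.x[:2])
E
python3 fit.py
```

```text
stand [ 0.6095 -0.0254  0.3086] 17.678847335253124
[[ 0.4002 -0.304 ]
 [-1.3605  1.1185]
 [ 0.8898  0.2174]
 [-0.448  -0.9852]
 [-0.508   1.1376]
 [ 0.5193  0.5596]
 [-0.4825 -1.2488]]
area 384
(np.float64(58.828125), np.float64(-14.782580212365927), array([ 0.5741, -0.2459]))
(np.float64(59.15625), np.float64(-14.740885523668723), array([ 0.593 , -0.2636]))
(np.float64(59.25), np.float64(-14.74306124219368), array([ 0.5927, -0.034 ]))
(np.float64(59.359375), np.float64(-14.814731876922773), array([ 0.5876, -0.2549]))
(np.float64(59.5), np.float64(-13.279729474287878), array([ 0.7285, -0.1491]))
(np.float64(59.578125), np.float64(-14.928387887508277), array([ 0.6137, -0.2606]))
grip [0.5846 0.0559 0.071 ] boards [0.5842 0.2743 0.    ] [0.362  0.2399 0.    ]
grip in stand 0.0009329028645298082 0.08498026852192371
finger [ 0.0306 -0.0203]
```

Run:
```python
from h import *
import pickle
np.set_printoptions(precision=4,suppress=True)
s,t=pickle.load(open("shots.pkl","rb"))
def yaw(a,b,z):
    d=onz(t,np.array(a)-.5,z)-onz(t,np.array(b)-.5,z); return np.degrees(np.arctan2(d[1],d[0]))-90
for n,a,b,z in [("rail lo",(383,203.5),(426,189.5),.038),("rail up",(373,172.5),(415,159.5),.038),("plate up",(366,177.5),(396,168),.035),("base lo",(382,218.5),(429,203.5),0),("base up",(364,165),(396,155),.005),("+y edge",None,None,0)]:
    if a: print(n,yaw(a,b,z))
d=onz(t,(362.5,164.5),0.0)-onz(t,(381,218.5),0.0);print("front",np.degrees(np.arctan2(d[1],d[0])),np.linalg.norm(d))
s=vision.capture("side");t=vision.capture("top")
for p,n in((t,"t"),(s,"s")):
    for m in nets.cut_out("board",p)[:3]:
        px=m["pixels"].astype(np.uint8); cs,_=cv2.findContours(px,0,2); c=max(cs,key=cv2.contourArea).reshape(-1,2)
        w=np.array([onz(p,u,.009)[:2] for u in c]); (cc,sz,an)=cv2.minAreaRect((w*1000).astype(np.float32)); print(n,m["confidence"],cc,sz,an,np.hypot(*cc))
crop(t,205,150,120,210,3,"pics/boards.png",1.5)
```

```text
rail lo 17.055263914761454
rail up 16.258388111329708
plate up 16.63240202321488
base lo 16.70101147743661
base up 16.429038796644775
front 16.88234159976978 0.1212948723480371
t 0.72 (360.42877197265625, 245.0771484375) (137.41690063476562, 132.6593780517578) 40.56970977783203 435.85744039992414
t 0.63 (576.4417114257812, 267.12139892578125) (136.68032836914062, 129.87290954589844) 54.40143966674805 635.325812820123
t 0.24 (603.7984008789062, 4.848701477050781) (58.7020263671875, 140.7434844970703) 17.506418228149414 603.8178689057968
s 0.88 (573.3395385742188, 278.11737060546875) (139.93377685546875, 143.1155548095703) 55.0399055480957 637.2342570240537
s 0.7 (358.634521484375, 255.2938232421875) (137.86692810058594, 136.4697265625) 40.82131576538086 440.2200088432373
```

View pics/boards.png

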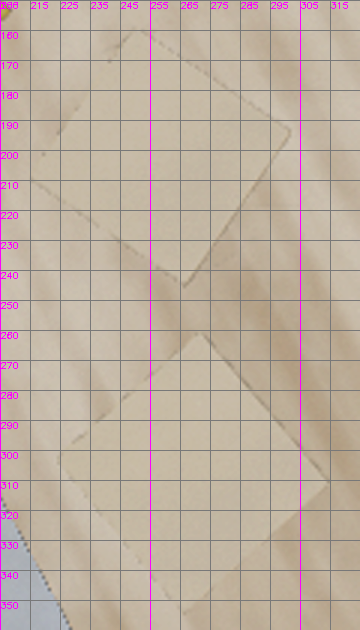

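Two boards could be taken for the target: A at (258,202) in the top view, 0.635 m from the base, and B at (267,308), 0.436 m away. I choose A because it is farther. The crop shows both with clear edges.

A measures about 135 mm square and is turned about 45°, so the listed 181 mm must be its bounding box. There is one stand, one knob at (403,175) and one template grip at (360,191).

Next I'll work out the approach to the knob.

```bash
cat >> h.py <<'E'
def go(P,psi=None):
    "print shift in tool axes (cm), and turn about tool z (deg) to bring TCP to P with jaw yaw psi"
    st=sensors.get_state(); R=np.array(st["eef_rot"]); d=R.T@(np.array(P)-st["position"])
    cur=np.degrees(np.arctan2(R[1,1],R[0,1])); print("t",st["t"],"pos",np.round(st["position"],4),"psi",round(cur,2),"q6",round(st["q"][5],3),"gap",round(st["finger_gap"],4),"F",np.round(st["wrist_force"],2),"T",np.round(st["wrist_torque"],3))
    print("shift cm",np.round(d*100,3)); 
    if psi is not None: print("az",round(((cur-psi+90)%180)-90,2))
E
python3 -c "
from h import *
go([.610,-.0256,.30],75.2)"
```

```text
t 1.5 pos [0.2054 0.5102 0.4047] psi 68.06 q6 -0.067 gap 0.0939 F [ 0.28 -0.64 -0.01] T [-0.008  0.008  0.016]
shift cm [-57.543 -34.584  10.463]
az -7.14
```

Request:
send_rows --pt "0 0 0 -3.6 -2.16 0 1" --pt "0 0 0 -3.6 -2.16 0 1" --pt "0 0 0 -3.6 -2.16 0 1" --pt "0 0 0 -3.6 -2.16 0 1" --pt "0 0 0 -3.6 -2.16 0 1" --pt "0 0 0 -3.6 -2.16 0 1" --pt "0 0 0 -3.6 -2.16 0 1" --pt "0 0 0 -3.6 -2.16 0 1" --pt "0 0 0 -3.6 -2.16 0 1" --pt "0 0 0 -3.6 -2.16 0 1" --pt "0 0 0 -3.6 -2.16 0 1" --pt "0 0 0 -3.6 -2.16 0 1" --pt "0 0 0 -3.6 -2.16 0 1" --pt "0 0 0 -3.6 -2.16 0 1" --pt "0 0 0 -3.6 -2.16 0 1" --pt "0 0 0 -3.6 -2.16 0 1" --pt "0 0 -3.5 0 0 3 1" --pt "0 0 -3.5 0 0 3 1" --pt "0 0 0 0 0 3 1" --pt "0 0 0 0 0 0 1"

```text
t: 4.0
position: [0.6104, -0.0256, 0.3128]
eef_rot: [[-0.966, 0.258, -0.004], [0.258, 0.966, 0.0], [0.004, -0.001, -1.0]]
wrist_force: [0.5, 0.5, -0.3]
finger_gap: 0.094
```

```bash
python3 -c "
from h import *
go([.610,-.0256,.2615],75.2)
s=vision.capture('side');t=vision.capture('top')
crop(t,345,145,90,75,8,'pics/a_t.png',1.6); crop(s,270,100,100,100,6,'pics/a_s.png',1.2)"
```

```text
t 4.0 pos [ 0.6104 -0.0256  0.3128] psi 75.06 q6 -1.412 gap 0.094 F [ 0.46  0.55 -0.29] T [-0.018 -0.016  0.021]
shift cm [ 0.021 -0.012  5.126]
az -0.14
```

View pics/a_s.png

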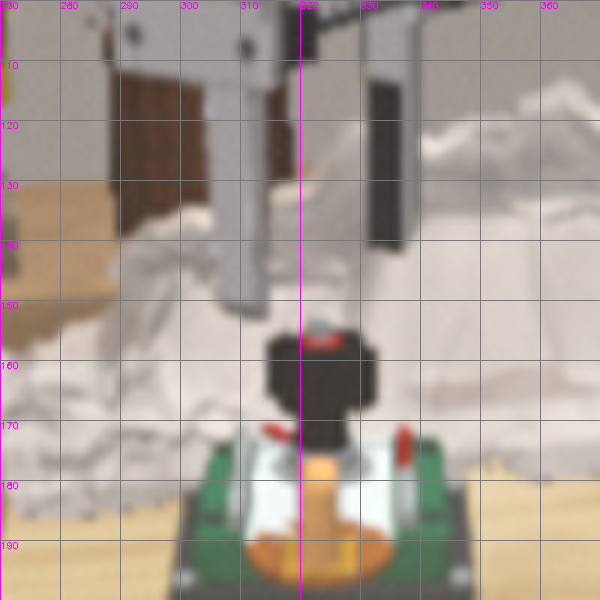

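The open jaws straddle the knob evenly: fingers at (310,150) and (335,142), knob at (321,160). Next I'll lower the arm and close.

Request:
send_rows --pt "0 0 0 0 0 1.7 1" --pt "0 0 0 0 0 1.7 1" --pt "0 0 0 0 0 1.7 1" --pt "0 0 0 0 0 0 1" --pt "0 0 0 0 0 0 0.2" --pt "0 0 0 0 0 0 0" --pt "0 0 0 0 0 0 -0.2" --pt "0 0 0 0 0 0 -0.2" --pt "0 0 0 0 0 0 -0.2" --pt "0 0 0 0 0 0 -0.2" --force 8

```text
t: 5.35
position: [0.6109, -0.0246, 0.264]
eef_rot: [[-0.966, 0.257, 0.001], [0.257, 0.966, 0.002], [-0.001, 0.002, -1.0]]
wrist_force: [2.4, 8.8, 1.0]
finger_gap: 0.0465
```

```bash
python3 -c "
from h import *
go([.610,-.0256,.2615],75.2)"
```

```text
t 5.35 pos [ 0.6109 -0.0246  0.264 ] psi 75.09 q6 -1.412 gap 0.0465 F [2.38 8.76 0.99] T [ 1.627 -0.364  0.094]
shift cm [ 0.058 -0.12   0.254]
az -0.11
```

Request:
send_rows --pt "0 0 0 0 0 0 0.3" --pt "0 0 0 0 0.12 0.2 0.3" --pt "0 0 0 0 0 0 0.3" --pt "0 0 0 0 0 0 -0.2" --pt "0 0 0 0 0 0 -0.2" --pt "0 0 0 0 0 0 -0.2" --pt "0 0 0 0 0 0 -0.2" --force 8

```text
t: 6.22
position: [0.611, -0.0241, 0.2618]
eef_rot: [[-0.966, 0.257, 0.0], [0.257, 0.966, 0.0], [-0.0, 0.001, -1.0]]
wrist_force: [0.6, 5.2, 1.9]
finger_gap: 0.0467
```

```bash
python3 -c "
from h import *
go([.610,-.0256,.2615],75.2)"
```

```text
t 6.225 pos [ 0.611  -0.0241  0.2618] psi 75.08 q6 -1.41 gap 0.0467 F [0.57 5.19 1.94] T [ 0.992 -0.178  0.126]
shift cm [ 0.062 -0.172  0.032]
az -0.12
```

Request:
send_rows --pt "0 0 0 0 0.12 0 -0.2" --pt "0 0 0 0 0 0 -0.2" --pt "0 0 0 0 0 0 -0.2" --force 30

```text
t: 6.6
position: [0.6112, -0.0236, 0.2618]
eef_rot: [[-0.966, 0.258, -0.0], [0.258, 0.966, -0.001], [-0.0, -0.001, -1.0]]
wrist_force: [-2.2, -3.5, 5.3]
finger_gap: 0.0459
```

```bash
python3 -c "
from h import *
go([.610,-.0256,.2615],75.2)"
```

```text
t 6.6 pos [ 0.6112 -0.0236  0.2618] psi 75.06 q6 -1.408 gap 0.0459 F [-2.25 -3.55  5.25] T [-0.974  0.58   0.223]
shift cm [ 0.069 -0.224  0.028]
az -0.14
```

Request:
send_rows --pt "0 0 8 0 0 -0.035 -0.2" --pt "0 0 8 0 0 -0.035 -0.2" --pt "0 0 8 0 0 -0.035 -0.2" --pt "0 0 0 0 0 0 -0.2"

```text
t: 7.1
position: [0.611, -0.024, 0.2628]
eef_rot: [[-0.776, 0.63, -0.001], [0.63, 0.776, -0.001], [0.0, -0.002, -1.0]]
wrist_force: [-5.5, -7.3, 6.1]
finger_gap: 0.0461
```

```bash
python3 -c "
from h import *
go([.610,-.0256,.2615],75.2)"
```

```text
t 7.1 pos [ 0.611  -0.024   0.2628] psi 50.92 q6 -0.987 gap 0.0461 F [-5.48 -7.28  6.12] T [-1.715  1.355 -0.013]
shift cm [-0.019 -0.188  0.131]
az -24.28
```

Request:
send_rows --pt "0 0 8 0 -0.06 -0.035 -0.2" --pt "0 0 8 0 0 -0.035 -0.2" --pt "0 0 8 0 0 -0.035 -0.2" --pt "0 0 8 0 0 -0.035 -0.2" --pt "0 0 8 0 0 -0.035 -0.2" --pt "0 0 0 0 0 0 -0.2"

```text
t: 7.85
position: [0.6104, -0.0244, 0.2645]
eef_rot: [[-0.189, 0.982, -0.003], [0.982, 0.189, -0.001], [-0.0, -0.003, -1.0]]
wrist_force: [-11.1, -7.3, 10.0]
finger_gap: 0.0462
```

```bash
python3 -c "
from h import *
go([.610,-.0256,.2615],75.2)
s=vision.capture('side');t=vision.capture('top')
crop(t,345,145,90,75,8,'pics/b_t.png',1.6); crop(s,270,120,100,90,6,'pics/b_s.png',1.2)"
```

```text
t 7.85 pos [ 0.6104 -0.0244  0.2645] psi 10.91 q6 -0.29 gap 0.0462 F [-11.09  -7.28  10.05] T [-1.463  2.48  -0.086]
shift cm [-0.107 -0.056  0.305]
az -64.29
```

View pics/b_s.png

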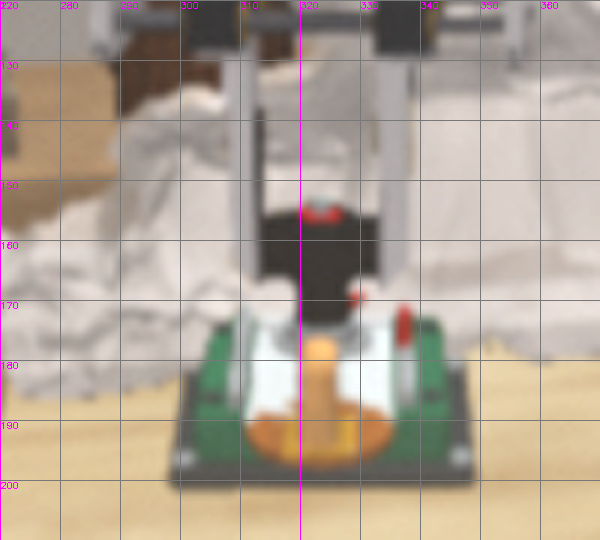

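The knob is turning: its red finger shows at (329,169), approaching the pin at (337,175). I'll relieve the side load and go on.

Request:
send_rows --pt "0 0 0 -0.06 -0.12 -0.08 -0.2" --pt "0 0 8 0 0 -0.035 -0.2" --pt "0 0 8 0 0 -0.035 -0.2" --pt "0 0 8 0 0 -0.035 -0.2" --pt "0 0 8 0 0 -0.035 -0.2" --pt "0 0 4 0 0 -0.017 -0.2" --pt "0 0 0 0 0 0 -0.2" --pt "0 0 0 0 0 0 -0.2"

```text
t: 8.95
position: [0.6093, -0.0246, 0.2663]
eef_rot: [[0.422, 0.907, -0.003], [0.907, -0.422, 0.0], [-0.001, -0.003, -1.0]]
wrist_force: [-6.6, -2.4, 3.7]
finger_gap: 0.046
```

```bash
python3 -c "
from h import *
go([.610,-.0256,.2615],75.2)
s=vision.capture('side')
crop(s,270,120,100,90,6,'pics/c_s.png',1.2)"
```

```text
t 8.95 pos [ 0.6093 -0.0246  0.2663] psi -24.96 q6 0.335 gap 0.046 F [-6.6  -2.37  3.69] T [-0.357  1.879 -0.146]
shift cm [-0.058  0.105  0.477]
az 79.84
```

View pics/c_s.png

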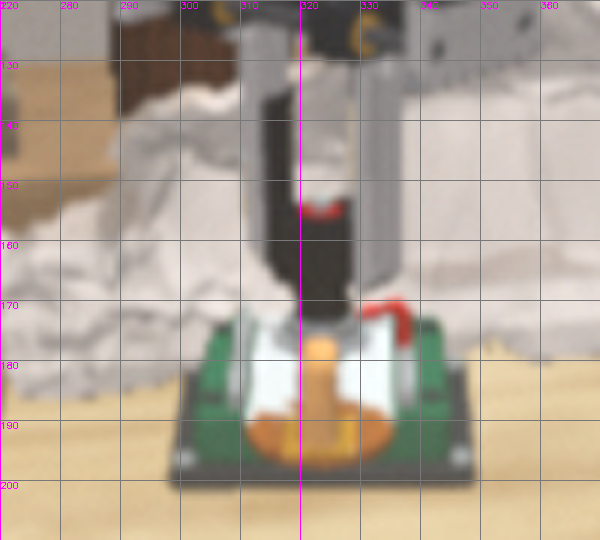

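The finger now extends right up toward the pin at (336,170). I'll go in small steps and watch the torque.

Request:
send_rows --pt "0 0 3 0 -0.05 -0.013 -0.2" --pt "0 0 3 0 0 -0.013 -0.2" --pt "0 0 0 0 0 0 -0.2"

```text
t: 9.38
position: [0.609, -0.0245, 0.2666]
eef_rot: [[0.515, 0.857, -0.002], [0.857, -0.515, 0.0], [-0.001, -0.002, -1.0]]
wrist_force: [-6.1, -2.5, 2.5]
finger_gap: 0.0459
```

```bash
python3 -c "
from h import *
go([.610,-.0256,.2615])"
```

```text
t 9.375 pos [ 0.609  -0.0245  0.2666] psi -30.99 q6 0.441 gap 0.0459 F [-6.12 -2.55  2.5 ] T [-0.497  1.398 -0.05 ]
shift cm [-0.044  0.146  0.506]
```

Request:
send_rows --pt "0 0 3 0 0 -0.013 -0.2" --pt "0 0 0 0 0 0 -0.2"

```text
t: 9.62
position: [0.609, -0.0244, 0.2667]
eef_rot: [[0.559, 0.829, -0.003], [0.829, -0.559, 0.0], [-0.001, -0.002, -1.0]]
wrist_force: [-6.7, -2.1, 2.9]
finger_gap: 0.0461
```

```bash
python3 -c "
from h import *
go([.610,-.0256,.2615])"
```

```text
t 9.625 pos [ 0.609  -0.0244  0.2667] psi -33.99 q6 0.493 gap 0.0461 F [-6.71 -2.12  2.88] T [-0.419  1.521  0.019]
shift cm [-0.038  0.154  0.518]
```

Request:
send_rows --pt "0 0 2 0 0 -0.009 -0.2" --pt "0 0 0 0 0 0 -0.2"

```text
t: 9.88
position: [0.6089, -0.0244, 0.2667]
eef_rot: [[0.587, 0.809, -0.003], [0.809, -0.587, 0.0], [-0.001, -0.002, -1.0]]
wrist_force: [-7.1, -2.8, 2.8]
finger_gap: 0.046
```

```bash
cat > look.py <<'E'
from h import *
import sys
T=[];E=[]
for i in range(3):
    s=vision.capture('side');st=sensors.get_state();T.append(st["wrist_torque"][2]);E.append(st["joint_efforts"][5])
print("Tz",np.round(T,3),"e6",np.round(E,3))
go([.610,-.0256,.2615])
crop(s,300,150,50,35,14,'pics/'+sys.argv[1],1.2)
E
python3 look.py d1.png
```

```text
Tz [0.005 0.059 0.022] e6 [0.125 0.057 0.041]
t 10.025 pos [ 0.6089 -0.0244  0.2668] psi -35.95 q6 0.527 gap 0.0458 F [-7.52 -1.24  3.22] T [-0.362  1.637  0.022]
shift cm [-0.033  0.157  0.527]
```

View pics/d1.png

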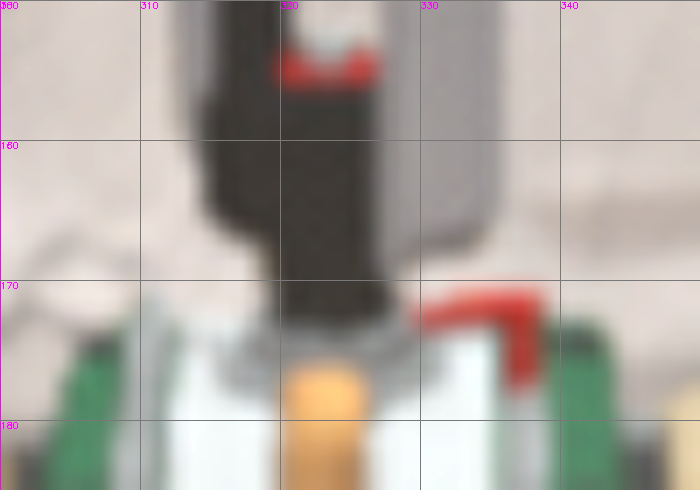

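Request:
send_rows --pt "0 0 2 0 0 -0.009 -0.2" --pt "0 0 0 0 0 0 -0.2"

```text
t: 10.28
position: [0.6089, -0.0244, 0.2669]
eef_rot: [[0.615, 0.788, -0.003], [0.788, -0.615, 0.0], [-0.001, -0.002, -1.0]]
wrist_force: [-7.0, -2.8, 3.2]
finger_gap: 0.0462
```

```bash
python3 look.py d2.png
```

```text
Tz [-0.002  0.042  0.037] e6 [0.125 0.058 0.042]
t 10.425 pos [ 0.6089 -0.0244  0.2669] psi -37.95 q6 0.562 gap 0.046 F [-7.46 -2.21  3.02] T [-0.309  1.638  0.037]
shift cm [-0.028  0.161  0.535]
```

Request:
send_rows --pt "0 0 2 0 0 -0.009 -0.2" --pt "0 0 0 0 0 0 -0.2"

```text
t: 10.68
position: [0.6089, -0.0243, 0.2669]
eef_rot: [[0.642, 0.766, -0.003], [0.766, -0.642, 0.0], [-0.002, -0.003, -1.0]]
wrist_force: [-7.6, -1.6, 3.0]
finger_gap: 0.0461
```

```bash
python3 look.py d3.png
```

```text
Tz [0.034 0.047 0.032] e6 [0.126 0.059 0.043]
t 10.825 pos [ 0.6089 -0.0244  0.2669] psi -39.95 q6 0.597 gap 0.0459 F [-7.52 -1.79  3.36] T [-0.288  1.654  0.032]
shift cm [-0.025  0.164  0.544]
```

Request:
send_rows --pt "0 0 2 0 0 -0.009 -0.2" --pt "0 0 0 0 0 0 -0.2"

```text
t: 11.08
position: [0.6089, -0.0243, 0.267]
eef_rot: [[0.669, 0.743, -0.003], [0.743, -0.669, 0.0], [-0.002, -0.003, -1.0]]
wrist_force: [-8.1, -1.2, 2.9]
finger_gap: 0.0458
```

```bash
python3 look.py d4.png
```

```text
Tz [0.018 0.098 0.004] e6 [0.127 0.059 0.043]
t 11.225 pos [ 0.6089 -0.0243  0.267 ] psi -41.95 q6 0.632 gap 0.0459 F [-7.2  -1.71  3.46] T [-0.217  1.78   0.004]
shift cm [-0.019  0.168  0.552]
```

Request:
send_rows --pt "0 0 2 0 0 -0.009 -0.2" --pt "0 0 0 0 0 0 -0.2"

```text
t: 11.48
position: [0.6089, -0.0243, 0.2671]
eef_rot: [[0.694, 0.72, -0.003], [0.72, -0.694, 0.0], [-0.002, -0.003, -1.0]]
wrist_force: [-7.5, -1.4, 3.8]
finger_gap: 0.0458
```

```bash
python3 look.py d5.png
```

```text
Tz [0.091 0.013 0.048] e6 [0.127 0.06  0.044]
t 11.625 pos [ 0.6089 -0.0243  0.2671] psi -43.94 q6 0.667 gap 0.0459 F [-7.86 -1.27  3.17] T [-0.112  1.762  0.048]
shift cm [-0.018  0.173  0.563]
```

View pics/d5.png

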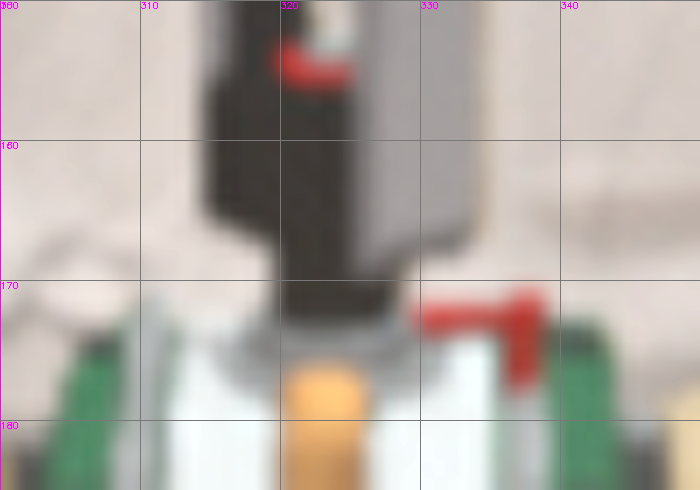

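Request:
send_rows --pt "0 0 2 0 0 -0.009 -0.2" --pt "0 0 0 0 0 0 -0.2"

```text
t: 11.88
position: [0.6089, -0.0242, 0.2672]
eef_rot: [[0.719, 0.695, -0.003], [0.695, -0.719, 0.001], [-0.002, -0.003, -1.0]]
wrist_force: [-7.1, -0.7, 4.0]
finger_gap: 0.0461
```

```bash
python3 look.py d6.png
```

```text
Tz [0.14  0.072 0.112] e6 [0.194 0.126 0.11 ]
t 12.025 pos [ 0.6089 -0.0243  0.2672] psi -45.94 q6 0.702 gap 0.0458 F [-7.42 -0.69  3.63] T [-0.095  1.766  0.112]
shift cm [-0.009  0.175  0.567]
```

Request:
send_rows --pt "0 0 2 0 0 -0.009 -0.2" --pt "0 0 0 0 0 0 -0.2"

```text
t: 12.28
position: [0.6089, -0.0243, 0.2672]
eef_rot: [[0.743, 0.67, -0.003], [0.67, -0.743, 0.0], [-0.002, -0.003, -1.0]]
wrist_force: [-7.7, -1.1, 3.5]
finger_gap: 0.0457
```

```bash
python3 look.py d7.png
```

```text
Tz [0.238 0.164 0.181] e6 [0.303 0.236 0.22 ]
t 12.425 pos [ 0.6089 -0.0242  0.2672] psi -47.93 q6 0.737 gap 0.0462 F [-7.94 -0.8   4.02] T [-0.084  1.817  0.181]
shift cm [-0.005  0.178  0.574]
```

Joint 6 effort has climbed from 0.044 to 0.110 to 0.220 N m, so the finger is touching the pin at about 5 N. I'll add one more degree, hold, then release.

Request:
send_rows --pt "0 0 1 0 0 -0.004 -0.2" --pt "0 0 0 0 0 0 -0.2" --pt "0 0 0 0 0 0 -0.2"

```text
t: 12.8
position: [0.6089, -0.0242, 0.2673]
eef_rot: [[0.754, 0.657, -0.003], [0.657, -0.754, 0.0], [-0.002, -0.003, -1.0]]
wrist_force: [-8.1, -1.2, 4.0]
finger_gap: 0.046
```

```bash
python3 look.py d8.png
```

```text
Tz [0.33  0.3   0.325] e6 [0.32  0.319 0.319]
t 12.95 pos [ 0.6088 -0.0243  0.2673] psi -48.92 q6 0.754 gap 0.0457 F [-7.68 -0.66  2.37] T [-0.082  1.851  0.325]
shift cm [-0.     0.179  0.576]
```

View pics/d8.png

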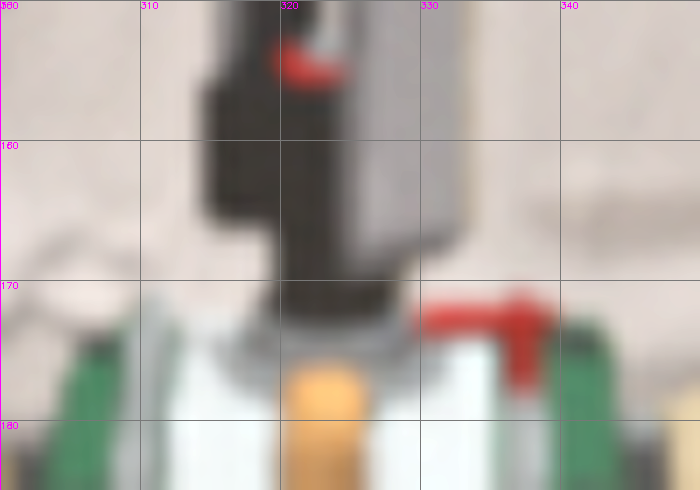

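Contact is confirmed at about 8 N: effort 0.32 N m, with the finger across the pin at (337,172). Now release and rise.

Request:
send_rows --pt "0 0 0 0 0 0 0.2" --pt "0 0 0 0 0 0 0.8" --pt "0 0 0 0 0 0 0.8" --pt "0 0 0 0 0 -2 0.8" --pt "0 0 0 0 0 -3 0.8" --pt "0 0 0 0 0 -3 0.8" --pt "0 0 -9.4 0 0 0 0.3" --pt "0 0 -9.4 0 0 0 0.3" --pt "0 0 -9.4 0 0 0 0.3" --pt "0 0 -9.4 0 0 0 0.3" --pt "0 0 -9.4 0 0 0 0.3" --pt "0 0 -9.4 0 0 0 0.3" --pt "0 0 -9.1 0 0 0 0.3" --pt "0 0 0 0 0 0 0.3"

```text
t: 14.7
position: [0.6094, -0.0243, 0.3479]
eef_rot: [[-0.284, 0.959, 0.0], [0.959, 0.284, 0.0], [0.0, 0.0, -1.0]]
wrist_force: [0.0, 0.3, -0.4]
finger_gap: 0.0613
```

```bash
python3 -c "
from h import *
go([.5835,.0568,.32],16.6)
s=vision.capture('side');t=vision.capture('top')
go([.5835,.0568,.243],16.6)
crop(t,345,145,90,75,8,'pics/e_t.png',1.6); crop(s,290,145,70,60,10,'pics/e_s.png',1.2)"
```

```text
t 14.7 pos [ 0.6094 -0.0243  0.3479] psi 16.51 q6 -0.388 gap 0.0613 F [ 0.02  0.29 -0.42] T [-0.065  0.021 -0.058]
shift cm [ 8.511 -0.181  2.788]
az -0.09
t 14.8 pos [ 0.6094 -0.0243  0.3479] psi 16.35 q6 -0.385 gap 0.0612 F [-0.29 -0.18  0.33] T [-0.034 -0.046  0.004]
shift cm [ 8.51  -0.204 10.487]
az -0.25
```

View pics/e_s.png

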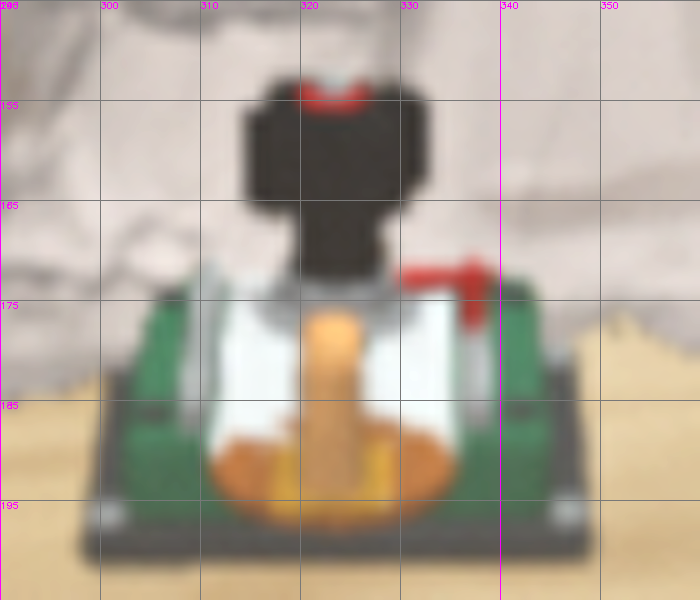

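View pics/e_t.png

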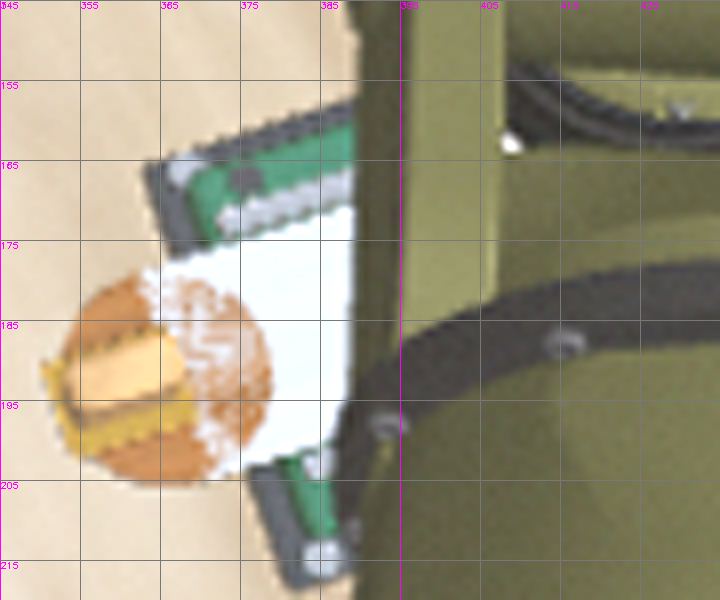

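```bash
python3 -c "
from h import *
s=vision.capture('side');t=vision.capture('top')
print(tri(s,(322.8,176.8),t,(360.3,190.6)))"
```

```text
(array([0.5836764 , 0.05548605, 0.07158901]), np.float64(0.0016942195262606829))
```

Request:
send_rows --pt "0 0 -0.2 2.8 -0.06 0 0.3" --pt "0 0 0 2.8 -0.06 0 0.3" --pt "0 0 0 2.9 -0.06 0 0.3" --pt "0 0 0 0 0 2.5 0.3" --pt "0 0 0 0 0 2.5 0.3" --pt "0 0 0 0 0 0 0.3"

```text
t: 15.65
position: [0.583, 0.0566, 0.2965]
eef_rot: [[-0.287, 0.958, -0.003], [0.958, 0.287, -0.0], [0.001, -0.003, -1.0]]
wrist_force: [0.4, -0.2, 1.3]
finger_gap: 0.0611
```

```bash
python3 -c "
from h import *
s=vision.capture('side');t=vision.capture('top')
go([.5835,.0568,.243],16.6)
crop(s,280,125,90,75,8,'pics/f_s.png',1.2)"
```

```text
t 15.75 pos [0.5834 0.0566 0.2987] psi 16.71 q6 -0.258 gap 0.0613 F [0.2  0.03 0.19] T [-0.024  0.008 -0.031]
shift cm [0.023 0.009 5.571]
az 0.11
```

View pics/f_s.png

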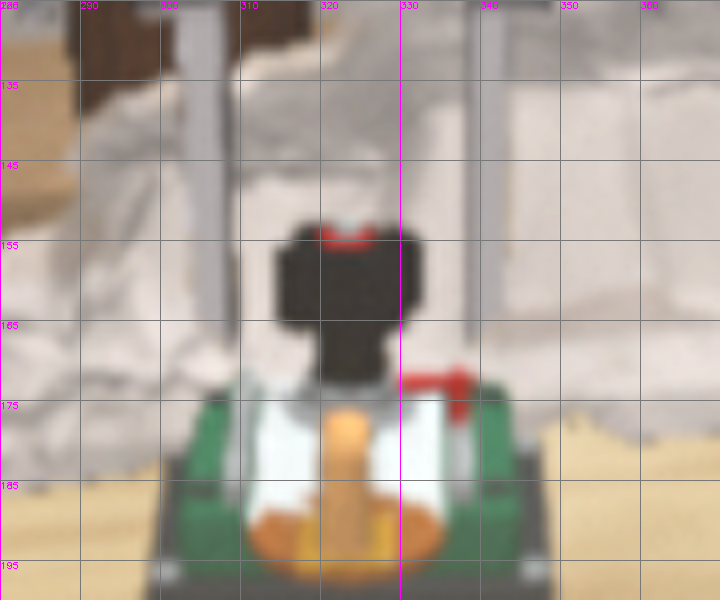

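The jaws, at 308 and 338 px, straddle the grip at 323. The grip top measures 71.6 mm against 71 mm expected. Next I'll lower the arm and close softly.

Request:
send_rows --pt "0 0 0 0 0 2 0.3" --pt "0 0 0 0 0 2 0.3" --pt "0 0 0 0 0 1.5 0.3" --pt "0 0 0 0 0 0 0" --pt "0 0 0 0 0 0 -0.4" --pt "0 0 0 0 0 0 -0.7" --pt "0 0 0 0 0 0 -0.9" --pt "0 0 0 0 0 0 -0.9" --pt "0 0 0 0 0 0 -0.9" --pt "0 0 0 0 0 0 -0.9" --force 4

```text
t: 17.0
position: [0.5833, 0.0566, 0.243]
eef_rot: [[-0.289, 0.957, 0.0], [0.957, 0.289, 0.0], [-0.0, 0.0, -1.0]]
wrist_force: [-0.5, 1.0, 1.9]
finger_gap: 0.014
```

```bash
python3 -c "
from h import *
go([.5835,.0568,.243],16.6)"
```

```text
t 17.0 pos [0.5833 0.0566 0.243 ] psi 16.77 q6 -0.258 gap 0.014 F [-0.48  1.03  1.89] T [ 0.073 -0.051 -0.   ]
shift cm [0.01  0.025 0.004]
az 0.17
```

Request:
send_rows --pt "0 0 0 0 0 0 -1" --pt "0 0 0 0 0 0 -1" --pt "0 0 0 0.2 0 0 -1" --pt "0 0 0 0.3 0 0 -1" --pt "0 0 0 0.3 0 0 -1" --pt "0 0 0 0 0 0 -1" --force 30

```text
t: 17.75
position: [0.5809, 0.0646, 0.243]
eef_rot: [[-0.289, 0.957, 0.0], [0.957, 0.289, 0.0], [0.0, 0.0, -1.0]]
wrist_force: [0.5, -0.8, 5.0]
finger_gap: 0.014
```

```bash
python3 -c "
from h import *
go([.5835,.0568,.243],16.6)"
```

```text
t 17.75 pos [0.5809 0.0646 0.243 ] psi 16.78 q6 -0.245 gap 0.014 F [ 0.46 -0.82  5.01] T [-0.23  -0.037 -0.022]
shift cm [-0.82   0.027  0.002]
az 0.18
```

Request:
send_rows --pt "0 0 0 0.5 0 -0.02 -1" --pt "0 0 0 0.5 0 0 -1" --pt "0 0 0 0.5 0 0 -1" --pt "0 0 0 0.5 0 0 -1" --pt "0 0 0 0 0 0 -1"

```text
t: 18.38
position: [0.5749, 0.084, 0.2431]
eef_rot: [[-0.289, 0.957, -0.0], [0.957, 0.289, 0.001], [0.001, -0.0, -1.0]]
wrist_force: [-0.7, 2.0, 1.9]
finger_gap: 0.0135
```

```bash
python3 -c "
from h import *
go([.5835,.0568,.243],16.6)"
```

```text
t 18.375 pos [0.5749 0.084  0.2431] psi 16.79 q6 -0.211 gap 0.0135 F [-0.72  2.04  1.89] T [0.171 0.055 0.002]
shift cm [-2.851  0.033  0.003]
az 0.19
```

Request:
send_rows --pt "0 0 0 0.5 0 0 -1" --pt "0 0 0 0.5 0 0 -1" --pt "0 0 0 0.5 0 0 -1" --pt "0 0 0 0.5 0 0 -1" --pt "0 0 0 0 0 0 -1"

```text
t: 19.0
position: [0.5692, 0.103, 0.243]
eef_rot: [[-0.289, 0.957, -0.0], [0.957, 0.289, 0.0], [0.0, -0.0, -1.0]]
wrist_force: [-0.0, 2.1, 1.4]
finger_gap: 0.0136
```

```bash
python3 -c "
from h import *
go([.5835,.0568,.243],16.6)"
```

```text
t 19.0 pos [0.5692 0.103  0.243 ] psi 16.79 q6 -0.178 gap 0.0136 F [-0.03  2.07  1.38] T [ 0.085  0.092 -0.036]
shift cm [-4.84e+00  3.10e-02  3.00e-03]
az 0.19
```

Request:
send_rows --pt "0 0 0 0.6 0 0 -1" --pt "0 0 0 0.6 0 0 -1" --pt "0 0 0 0.6 0 0 -1" --pt "0 0 0 0.6 0 0 -1" --pt "0 0 0 0.6 0 0 -1" --pt "0 0 0 0 0 0 -1"

```text
t: 19.75
position: [0.5606, 0.1318, 0.2431]
eef_rot: [[-0.289, 0.957, -0.0], [0.957, 0.289, 0.0], [0.0, -0.0, -1.0]]
wrist_force: [-0.2, -0.1, -0.5]
finger_gap: 0.0137
```

```bash
python3 -c "
from h import *
go([.5835,.0568,.243],16.6)"
```

```text
t 19.75 pos [0.5606 0.1318 0.2431] psi 16.8 q6 -0.126 gap 0.0137 F [-0.2  -0.07 -0.52] T [0.007 0.02  0.006]
shift cm [-7.841e+00  2.700e-02  5.000e-03]
az 0.2
```

Request:
send_rows --pt "0 0 0 0.7 0 -0.05 -1" --pt "0 0 0 0.7 0 -0.05 -1" --pt "0 0 0 0.7 0 0 -1" --pt "0 0 0 0.7 0 0 -1" --pt "0 0 0 0.7 0 0 -1" --pt "0 0 0 0.7 0 0 -1" --pt "0 0 0 0.7 0 0 -1" --pt "0 0 0 0 0 0 -1"

```text
t: 20.75
position: [0.5464, 0.1786, 0.2441]
eef_rot: [[-0.289, 0.957, 0.0], [0.957, 0.289, 0.0], [0.0, 0.0, -1.0]]
wrist_force: [-0.2, -0.2, -1.9]
finger_gap: 0.0137
```

```bash
python3 -c "
from h import *
go([.5835,.0568,.243],16.6)
s=vision.capture('side');t=vision.capture('top')
cv2.imwrite('pics/h_s.png',s['color'][...,::-1]);cv2.imwrite('pics/h_t.png',t['color'][...,::-1])"
```

```text
t 20.75 pos [0.5464 0.1786 0.2441] psi 16.8 q6 -0.041 gap 0.0137 F [-0.23 -0.25 -1.93] T [-0.009  0.048  0.045]
shift cm [-12.736   0.025   0.11 ]
az 0.2
```

View pics/h_s.png

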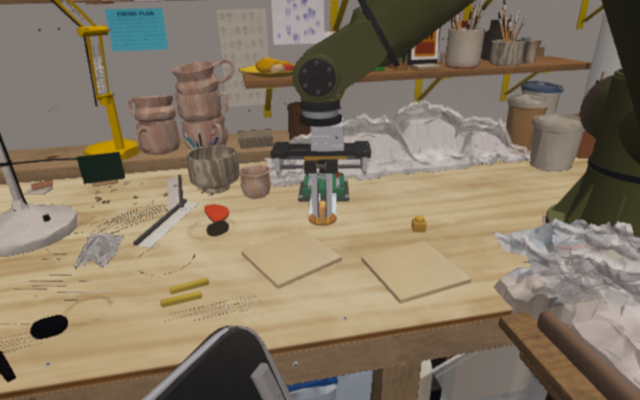

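View pics/h_t.png

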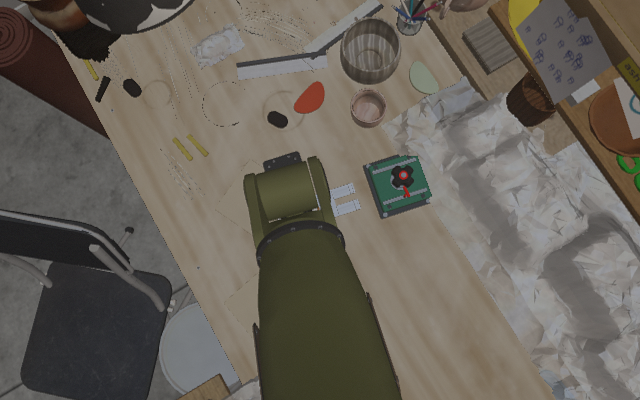

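The template is out with its white fork at (345,198), clear of the stand. The knob finger still rests on the pin at (405,193). I'll lift, then carry it over board A.

```bash
python3 -c "
from h import *
go([.560,.322,.274],16.8)"
```

```text
t 20.85 pos [0.5466 0.1782 0.2441] psi 16.77 q6 -0.041 gap 0.0137 F [-0.38  0.25 -1.74] T [ 0.001  0.135 -0.031]
shift cm [13.383  5.433 -2.992]
az -0.03
```

Request:
send_rows --pt "0 0 0 0 0 -0.8 -1" --pt "0 0 0 0 0 -1.2 -1" --pt "0 0 0 0.5 0.2 -1 -1" --pt "0 0 0 1.5 0.6 0 -1" --pt "0 0 0 2 0.8 0 -1" --pt "0 0 0 2 0.8 0 -1" --pt "0 0 0 2 0.8 0 -1" --pt "0 0 0 2 0.8 0 -1" --pt "0 0 0 2 0.8 0 -1" --pt "0 0 0 1 0.43 0 -1" --pt "0 0 0 0.4 0.2 0 -1" --pt "0 0 0 0 0 0 -1" --pt "0 0 0 0 0 0 -1"

```text
t: 22.48
position: [0.56, 0.3217, 0.2741]
eef_rot: [[-0.288, 0.958, -0.0], [0.958, 0.288, -0.0], [-0.0, -0.0, -1.0]]
wrist_force: [0.7, -0.4, -1.4]
finger_gap: 0.0138
```

```bash
python3 -c "
from h import *
go([.560,.322,.228],16.8)
s=vision.capture('side');t=vision.capture('top')
crop(s,220,150,160,140,5,'pics/i_s.png',1.2);crop(t,190,130,140,120,5,'pics/i_t.png',1.5)"
```

```text
t 22.475 pos [0.56   0.3217 0.2741] psi 16.74 q6 0.173 gap 0.0138 F [ 0.75 -0.4  -1.43] T [0.036 0.056 0.001]
shift cm [0.035 0.007 4.612]
az -0.06
```

View pics/i_s.png

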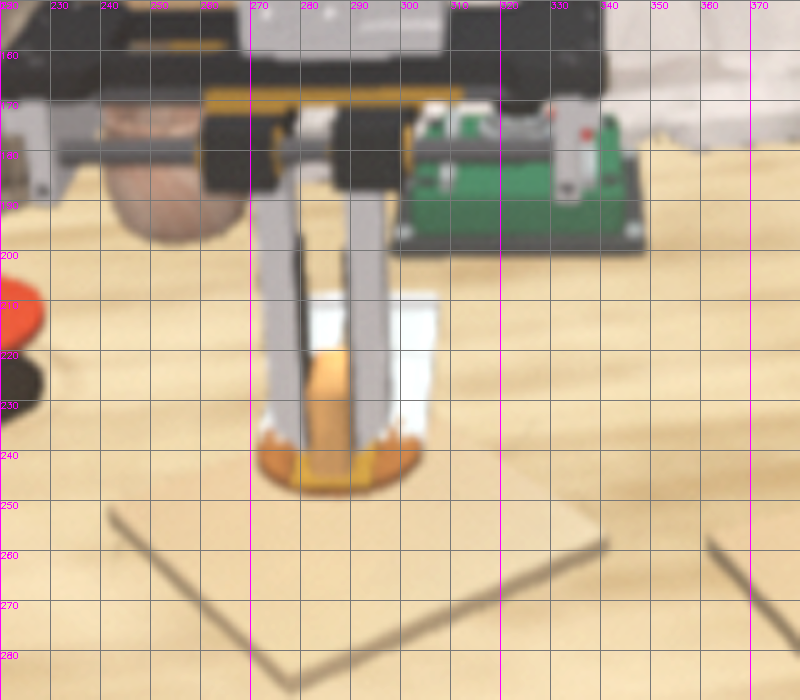

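View pics/i_t.png

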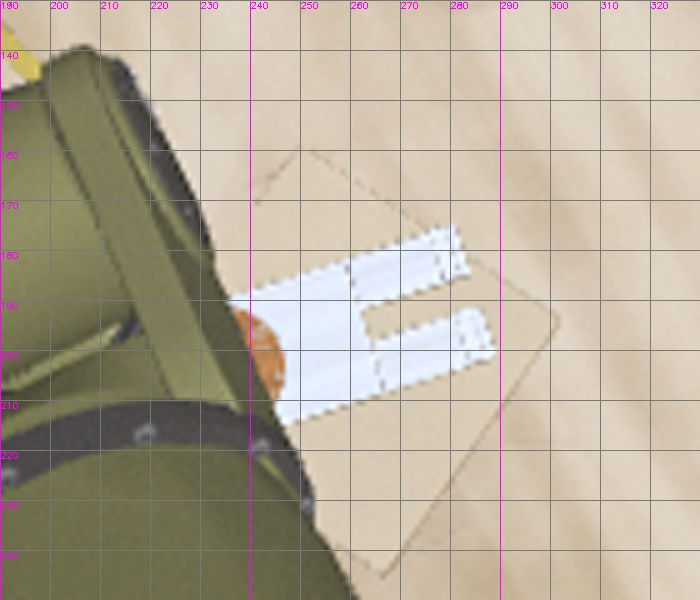

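```bash
python3 -c "
from h import *
import pickle
s,t=pickle.load(open('shots.pkl','rb'))
print('board',onz(t,(257.5,201.7),.009), 'side', onz(s,(291.0,256.9),.009))
d=np.array([-.288,.958,0])
for z in(.06,.065):
  r=(onz(t,(280.5,174.5),z)+onz(t,(288.8,211),z))/2; print('mid',r+.0675*d)
print('expect',np.array([.56,.3217,0])-.0525*d)"
```

```text
board [0.57568244 0.26854114 0.009     ] side [0.56945188 0.28272787 0.009     ]
mid [0.56597415 0.27078047 0.06      ]
mid [0.56515246 0.27027005 0.065     ]
expect [0.57512  0.271405 0.      ]
```

Both views put the template middle within about 10 mm of the board centre. It hangs level, with its rear fork at (281–289,175–211) in the top view. I'll lower it gently.

Request:
send_rows --pt "0 0 0 0 0.3 1 -1" --pt "0 0 0 0 0 1.2 -1" --pt "0 0 0 0 0 1.2 -1" --pt "0 0 0 0 0 0.8 -1" --pt "0 0 0 0 0 0.4 -1" --pt "0 0 0 0 0 0.2 -1" --pt "0 0 0 0 0 0 -1"

```text
t: 23.45
position: [0.5628, 0.3231, 0.2262]
eef_rot: [[-0.288, 0.957, 0.0], [0.957, 0.288, 0.0], [0.0, 0.0, -1.0]]
wrist_force: [-0.5, -0.0, -1.5]
finger_gap: 0.0138
```

```bash
python3 -c "
from h import *
go([.560,.322,.222],16.8)
s=vision.capture('side')
go([.560,.322,.222],16.8)
crop(s,240,180,110,90,7,'pics/j_s.png',1.2)"
```

```text
t 23.45 pos [0.5628 0.3231 0.2262] psi 16.77 q6 0.172 gap 0.0138 F [-0.48 -0.04 -1.47] T [0.079 0.048 0.023]
shift cm [-0.02  -0.302  0.424]
az -0.03
t 23.5 pos [0.5629 0.323  0.2264] psi 16.77 q6 0.172 gap 0.0136 F [-0.1   0.17 -1.  ] T [ 0.031  0.06  -0.033]
shift cm [-0.018 -0.304  0.438]
az -0.03
```

View pics/j_s.png

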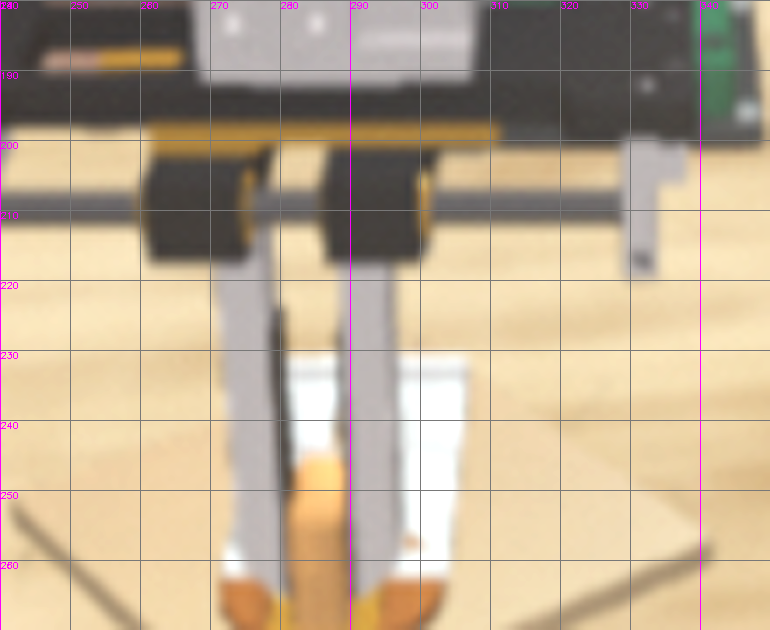

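Not touching yet. I'll go down in 1 mm steps.

Request:
send_rows --pt "0 0 0 0 0 0.15 -1" --pt "0 0 0 0 0 0.1 -1" --pt "0 0 0 0 0 0.08 -1" --pt "0 0 0 0 0 0 -1" --pt "0 0 0 0 0 0 -1"

```text
t: 24.12
position: [0.5628, 0.323, 0.2228]
eef_rot: [[-0.289, 0.957, -0.0], [0.957, 0.289, -0.0], [-0.0, -0.0, -1.0]]
wrist_force: [-0.7, 0.3, -1.9]
finger_gap: 0.0143
```

```bash
python3 -c "
from h import *
go([.560,.322,.222],16.8)"
```

```text
t 24.125 pos [0.5628 0.323  0.2228] psi 16.77 q6 0.172 gap 0.0143 F [-0.66  0.33 -1.92] T [-0.001  0.084 -0.02 ]
shift cm [-0.018 -0.297  0.077]
az -0.03
```

Request:
send_rows --pt "0 0 0 0 0 0.08 -1" --pt "0 0 0 0 0 0 -1" --pt "0 0 0 0 0 0 -1"

```text
t: 24.5
position: [0.5628, 0.3231, 0.2221]
eef_rot: [[-0.289, 0.957, 0.0], [0.957, 0.289, 0.0], [-0.0, 0.0, -1.0]]
wrist_force: [0.3, 0.3, 0.6]
finger_gap: 0.0138
```

```bash
python3 -c "
from h import *
go([.560,.322,.222],16.8)"
```

```text
t 24.5 pos [0.5628 0.3231 0.2221] psi 16.77 q6 0.172 gap 0.0138 F [0.31 0.27 0.56] T [-0.084  0.095 -0.054]
shift cm [-0.02  -0.3    0.013]
az -0.03
```

The vertical force went from -1.9 to +0.6 N, so the template is resting on the board. Release, then rise straight up.

Request:
send_rows --pt "0 0 0 0 0 0.02 -1" --pt "0 0 0 0 0 0 -0.65" --pt "0 0 0 0 0 0 -0.5" --pt "0 0 0 0 0 0 -0.2" --pt "0 0 0 0 0 0 -0.2" --pt "0 0 0 0 0 0 -0.2" --pt "0 0 0 0 0 -1 -0.2" --pt "0 0 0 0 0 -2.5 -0.2" --pt "0 0 0 0 0 -3 -0.2" --pt "0 0 0 0 0 -3 -0.2" --pt "0 0 0 2 0 -3 -0.2" --pt "0 0 0 4 0 -3 -0.2" --pt "0 0 0 4 0 0 -0.2" --pt "0 0 0 4 0 0 -0.2" --pt "0 0 0 0 0 0 -0.2"

```text
t: 26.38
position: [0.521, 0.4592, 0.3771]
eef_rot: [[-0.291, 0.957, 0.0], [0.957, 0.291, 0.0], [0.0, 0.0, -1.0]]
wrist_force: [-0.3, -0.4, 0.2]
finger_gap: 0.0378
```

```bash
python3 -c "
from h import *
go([.560,.322,.222],16.8)
s=vision.capture('side');t=vision.capture('top')
for q in('template_mid','template_grip','board','knob_grip','raw_cup','gold_tin','pebble'):
  a=nets.tip_of(q,s);b=nets.tip_of(q,t); print(q,[np.round(x['centre'],1).tolist() for x in a[:2]],[np.round(x['centre'],1).tolist() for x in b[:2]], tri(s,a[0]['centre'],t,b[0]['centre']) if a and b else '')
crop(s,220,140,160,140,5,'pics/k_s.png',1.2);crop(t,190,130,140,120,5,'pics/k_t.png',1.5)
cv2.imwrite('pics/k_f.png',t['color'][...,::-1])"
```

```text
t 26.375 pos [0.521  0.4592 0.3771] psi 16.94 q6 0.374 gap 0.0378 F [-0.26 -0.43  0.23] T [-0.087  0.02  -0.021]
shift cm [-14.263  -0.275  15.505]
az 0.14
template_mid [[287.9, 253.4]] [[258.5, 201.5]] (array([0.57908978, 0.26787502, 0.00490073]), np.float64(0.005016259358235695))
template_grip [[284.1, 260.1], [325.5, 160.0]] [[229.8, 208.6]] (array([0.56180335, 0.32342748, 0.02935708]), np.float64(0.004853740452242357))
board [[291.4, 257.5], [412.0, 272.9]] [[256.5, 197.3], [271.4, 306.9]] (array([ 0.5806828 ,  0.27040596, -0.0010172 ]), np.float64(0.012262260230564722))
knob_grip [[326.4, 158.5]] [[402.9, 176.9]] (array([ 0.60439088, -0.02786264,  0.08347749]), np.float64(0.006973295335044472))
raw_cup [[255.1, 191.6]] [[369.1, 116.2]] (array([0.76239352, 0.03011256, 0.00123148]), np.float64(0.008250289828406651))
gold_tin [[418.4, 224.2]] [[341.2, 300.3]] (array([0.36899205, 0.09719271, 0.0087183 ]), np.float64(0.003398340643957914))
pebble [[219.4, 231.1]] [[277.7, 121.4], [395.2, 184.5]] (array([0.75105054, 0.22618982, 0.0010748 ]), np.float64(0.0018383740058796367))
```

View pics/k_s.png

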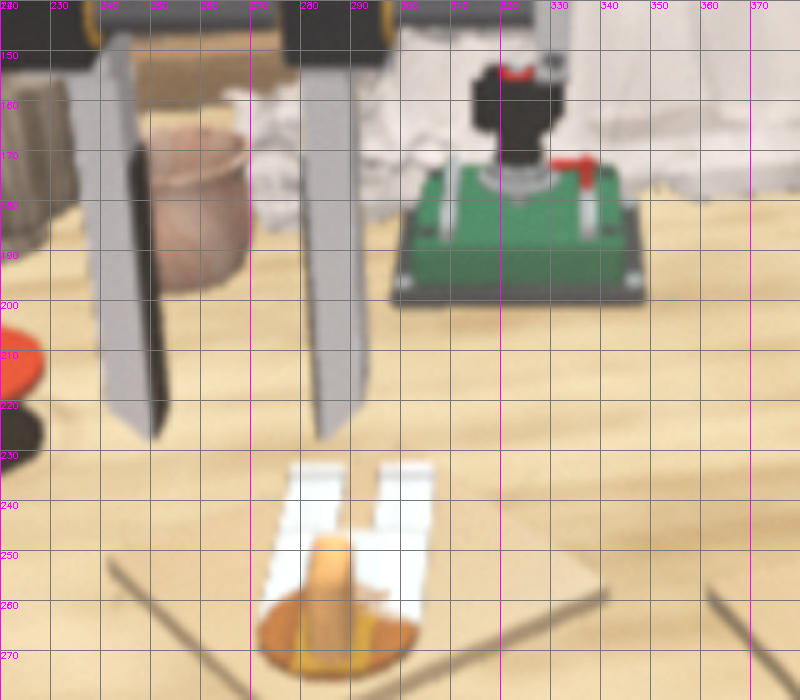

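View pics/k_f.png

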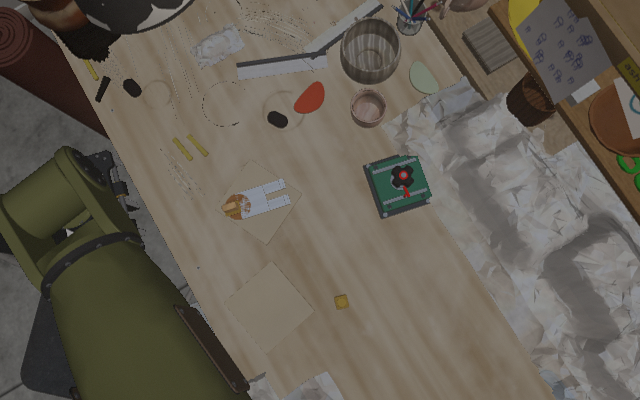

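The template lies flat and centred on board A: its middle is at (258,201) in the top view and the board centre is at (257,202). The finger is still on the pin at (335,173) in the side view. The cup, tin and pebble have not moved, and the gripper is clear. I'll hand in.

```bash
python3 -c "
from station import close_job
print(close_job())"
```

```text
the job is handed in; nothing more can be done
None
```

The job is handed in, with about 27 s of the 72 s used. The hand-in returned no verdict.

- **Knob:** I turned it clockwise about 124° in one grip, rising with it. The last part went in 1–3° steps until the joint 6 effort climbed from 0.04 to 0.32 N m, roughly 8 N on the stop pin. Then I let go.
- **Template:** I gripped it softly, then slid it about 127 mm straight along the channel. Wrist forces stayed around 5 N or less at the points I read. I laid it on the farther of the two boards; the vertical force showed it resting there before I released.

**Last checks:**
- In the top view the template's middle is at (258,201) and the board centre at (257,202), a few millimetres apart. It looks flat.
- The knob finger is still on the pin, and the knob measures about 83 mm high.
- The cup, tin and pebble show no movement, and the gripper is clear.

**Checks that disagreed:**
- The board measured about 135 mm square, not the listed 181x182. I took the listed figure as the bounding box of the turned board.
- The two cameras put the board centre up to about 15 mm apart.
- One estimate of the template's middle made while it was held was 9 mm off; the final look did not confirm it.
- The wrist torque was too noisy to show thread friction before contact, so I judged the touch from joint 6.

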